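# Load an oak block under the spring clip of a drilling jig

### The arm

A 6-joint arm with a two-finger parallel gripper is mounted at the origin on the work surface. World frame = base frame: x ahead of the robot, y to its left, z up, the work surface at z = 0. Lengths are in m, angles in rad, forces in N, time in s.
With the tool pointing down it reaches from about 0.35 to 0.975 m from the base axis. Payload 4.9 kg.
Tool frame: the origin (TCP) lies at the very end of the fingers, on their centre line; the grasp point (between the pads) lies 19 mm behind it; z points along the fingers, y is the line along which they close (so a half turn about z gives the same grasp; the last joint's range is limited). The gripper opens to 85 mm and grips with 20 to 120 N. Pads are 22 mm wide; open, the fingers measure 114 mm over their backs; the gripper's body (76 mm by 85 mm) begins 54 mm behind the grasp point. The pads swing forward as they close: fully open they stand 13 mm farther back than shut.
Start: joints at [1.171, 0.053, 1.613, -0, 1.476, -0.119], TCP at [0.173, 0.601, 0.231] pointing down, gripper open.
Joint ranges: [-3.01, 3.01], [-1.01, 2.22], [0.06, 2.58], [-1.02, 4.17], [0.09, 2.62], [-3.14, 3.14]. Speed limits (rad/s): [2.57, 2.57, 3.14, 3.14, 3.14, 3.14].

### API

Orientations are given as a rotation vector (axis times angle).
In Python, from station import * gives the robot as it stands.
- The arm moves only by the shell command python3 -m crank 'ROWS' [OPENING] [FORCE]. ROWS is JSON, a list of rows, each an object with "offset": the shift along the tool's x, y, z in m, a list of three; "twist": the turn, a rotation vector about the tool's x, y, z in degrees, a list of three. In form: [{"offset": [x, y, z], "twist": [rx, ry, rz]}, ...]. A call has 1 to 20 rows; each row is the pose to reach, as a shift and turn from the pose commanded when the call began, along the tool's axes at that moment; what a row does not reach only later rows make up. A row lasts 1/8 s, in which the tool goes at most 62.5 mm and 10.7 degrees, less where a joint would pass 70% of its speed; a pose out of reach is approached as far as the arm can. A call with a gripper value outside its range is refused whole. OPENING is the opening, from 0 (shut) to 1 (fully open), set as the call begins (- or left out, the last holds). The fingers move at their own pace and stop on an object; FORCE is the grip in N (left out, the last holds). Time passes only in rows, so rows that repeat a pose let the fingers close. It gives the time, the measured TCP pose, the force, the opening and the grip force at its end, in the units of the state.
- get_obs(): the state, without advancing time (a new reading comes with each control period).
- get_image(name): name is "scene" or "top" or "wrist"; returns the picture (480x640x3 uint8, red, green, blue); there is no depth.
- get_calibration(name): a dict with "intrinsics" (3x3 intrinsics, pixels), "world_from_camera" (4x4, takes a point from camera to world coordinates); the wrist camera has in their place "tool_from_camera" (4x4, takes a point from camera to tool coordinates, whose origin is the TCP and whose axes are the flange's). Camera axes: x right, y up, looking along -z (the intrinsics and any distortion apply to the point x, -y, -z); pixel columns grow to the right and rows downward; lengths in m; the calibration is good to about 2 mm. A picture is of the moment at which its call begins: read the wrist's pose just before it. get_calibration takes no time and is no camera call.
- finish_job(): hands the job in; it is judged then, once.
Trained networks look in the newest picture that a camera, given by its name, has taken for a name from the list of things; names that differ only in an ending like _2 or _b are one class to them, and where a whole thing is asked for, a point or a joint stands for the part that bears it (a point fixed in the world has none). Each returns a list of dicts, best first, with "confidence" (0 to 1); they miss things now and then, are a little off and sometimes report something else, mostly with a low value. They report only what shows in the picture. A call takes as long as a camera call. They do not tell look-alikes from the thing itself.
- cut_out(query, camera): "region" (480x640 bool, what is visible of it) and "rect" ([centre column, centre row, width, height] in pixels, round what is visible of it).
The state is a dict: "t": time; "q": joint angles; "dq": joint speeds; "effort": joint torques, N m; "tool_pos": TCP position; "tool_rot": TCP orientation; "contact_force": force on the tool from outside, world axes, zero at the start; "wrist_torque": the same for the moment, N m; "opening": finger opening in m; "grip_force": force on a finger pad.
Only numpy, scipy, OpenCV 4.12 (cv2) and the standard library are available. Lean on these libraries where they do the work, as an engineer would, in place of code of your own. Each camera call takes 0.05 s, during which the arm holds its last target. There are 200 camera calls.

### The job

Load the flat oak block into the drilling jig: press the spring clip's long thumb plate down with one fingertip and, while holding it down, push the block with the other fingertip along its channel under the raised jaw until it is fully home against the end stop. Then let the clip come back up so that its jaw clamps the block, and move clear. Only press and push: do not lift the block, and leave the other things on the stool where they are.

Things in the scene. Friction and masses are not known exactly. Their poses are not given: they have to be found in the camera images.
- jig: Grey drilling jig fixed to the stool: base x -135 to +40, y -35 to +65 mm, top (the bed) 12 mm above the stool. +x = push direction, z up; origin on the stool surface, on the channel's centre line, below the jaw's entry (-x) face. The channel on the bed runs along x, 43 mm wide, between steel fences 9 mm high (outer faces y -25.5, +24.5; x -131 to +24 mm), open at its -x end.
- stop (a point): Middle of the foot of the steel end stop's face, which closes the channel at jig x = +24 mm; on the bed. The stop is 14 mm high.
- rod (a point): Point on the axis of the clip's hinge rod: 7 mm thick, along the jig's x at y = +30 mm, 15 mm above the bed, from jig x -128 to +28 mm, with posts 21 mm high above the bed at both ends.
- bridge (a point): Top of the bush of a small dark fixed drill-guide bridge on the jig's -y side, 30 mm above the bed; the bridge overhangs the channel at jig x +2 to +22, y -33 to -11 mm, its underside 20 mm above the bed, clear of the block.
- block: Flat loose oak block, 60 long (x) x 40 wide (y) x 12 mm thick, about 30 g; origin at the centre of its underside, axes along those of the jig. It starts on the bed in the channel, short of the jaw, and slides easily. Fully home (front end on the end stop) its origin is at x = -6 mm in the jig's frame.
- clip (a joint): Angle of the steel spring clip about its rod, rad. 0 = rest: jaw foot 5 mm above the bed, barring the block, thumb plate up. Grows as the plate is pressed; 0.40 = hard stop, plate fully down. The block passes beneath the jaw above 0.27. Let go over the block, it stops at about 0.22 and clamps it with about 4 N. A spring returns it; held fully down it takes about 9 N at the plate's middle.
- thumb_plate (a point): The clip's steel thumb plate, 104 (x) x 25 (y) x 4 mm, beside the channel beyond the rod (+y), jig x -128 to -24 mm; this point is the centre of its top face. At rest tilted, outer edge up, centre 13 mm above the bed at y +54. Fully down: level, y +38.5 to +63.5, top 4 mm above the bed, so a fingertip level with it in the channel is 8 mm below the block's top. Smooth and waxed: a fingertip slides along it.
- jaw (a point): The clip's jaw foot, a steel block 16 mm (x) x 8 mm (y) x 12 mm high over the channel at jig x 0 to +16 mm, y -8 to 0 mm at rest, carried by an arm from the hinge rod; this point is the centre of its underside.
- tray: Bystander: orange plastic compartment tray, 200 x 130 x 40 mm, to the left of the jig; origin under its centre. Leave alone.
- hammer: Bystander: rubber-grip hammer, 280 mm long, lying beyond the jig; its handle points to its own -x. Leave alone.
- sharpener: Bystander: steel pencil sharpener, 25 x 15 x 12 mm, close beyond the end stop; origin under its centre. Leave alone.
- hook0: Bystander: zinc-plated picture hook lying flat, 40 x 12 x 14 mm, beside the jig on its -y side; origin under its centre. Leave alone.
- hook1: Bystander: zinc-plated picture hook like the other, beside the jig on its +y (thumb plate) side. Leave alone.
- drill_case: Bystander: white plastic drill bit case with a sliding door, 120 x 75 x 29 mm, to the right of the jig; origin under its centre. Leave alone.
There are look-alikes about, which are no part of the job. Of the things shaped like the block, the wooden one is meant.

How it is judged:
By the outcome, as a careful person would: the job done as asked, in the order asked, and still so for the second after the job is handed in, with the robot touching nothing.
It also fails if it takes over 43 s, if anything falls off the work surface, if the arm or the gripper's body presses on something with over 40 N, if the wrist force passes 120 N, or if a joint passes its speed limit or range.

## Working session

There is one attempt and no reset: what is moved stays moved. The work goes in short steps, Python scripts to look and compute and a shell command to move; the robot and the scene stay as the last step left them, time stands still between calls to the robot, and variables do not carry over. Pictures are saved under pics/ and viewed, at most 10 in all, crops included, and the job is handed in when it is done.

```bash
mkdir -p pics; ls; python3 - <<'E'
from station import *
import cv2,numpy as np
o=get_obs(); print({k:np.round(v,3) for k,v in o.items()})
for n in ["scene","top"]:
    cv2.imwrite(f"pics/{n}0.png",get_image(n)[:,:,::-1])
for n in ["scene","top","wrist"]:
    c=get_calibration(n); print(n,{k:np.round(v,3).tolist() for k,v in c.items()})
E
```

```text
pics
{'t': np.float64(0.0), 'q': array([ 1.171,  0.053,  1.614, -0.   ,  1.476, -0.119]), 'dq': array([-0.001, -0.001,  0.   , -0.   , -0.   ,  0.   ]), 'effort': array([ 1.0000e-03, -3.9368e+01, -3.7018e+01, -0.0000e+00,  7.0000e-03,
        0.0000e+00]), 'tool_pos': array([0.173, 0.6  , 0.23 ]), 'tool_rot': array([-4.40e-01, -3.11e+00,  3.00e-03]), 'contact_force': array([ 0.368,  0.002, -0.53 ]), 'wrist_torque': array([-0.009, -0.05 , -0.013]), 'grip_force': np.float64(0.0), 'opening': np.float64(0.085)}
scene {'intrinsics': [[603.274, 0.0, 320.866], [0.0, 603.274, 234.851], [0.0, 0.0, 1.0]], 'world_from_camera': [[0.773, -0.488, 0.406, 1.19], [0.635, 0.597, -0.49, -0.682], [-0.003, 0.636, 0.772, 1.151], [0.0, 0.0, 0.0, 1.0]]}
top {'intrinsics': [[590.263, 0.0, 318.611], [0.0, 590.263, 232.856], [0.0, 0.0, 1.0]], 'world_from_camera': [[-0.001, 0.986, -0.167, 0.397], [-1.0, 0.002, 0.017, 0.014], [0.017, 0.167, 0.986, 1.286], [0.0, 0.0, 0.0, 1.0]]}
wrist {'intrinsics': [[345.846, 0.0, 324.148], [0.0, 345.846, 239.748], [0.0, 0.0, 1.0]], 'tool_from_camera': [[0.0, 0.956, 0.293, 0.075], [1.0, -0.0, 0.001, -0.0], [0.001, 0.293, -0.956, -0.142], [0.0, 0.0, 0.0, 1.0]]}
```

View pics/top0.png

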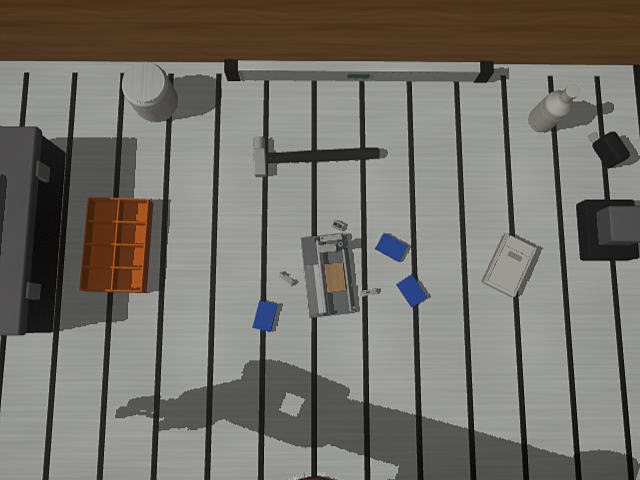

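View pics/scene0.png

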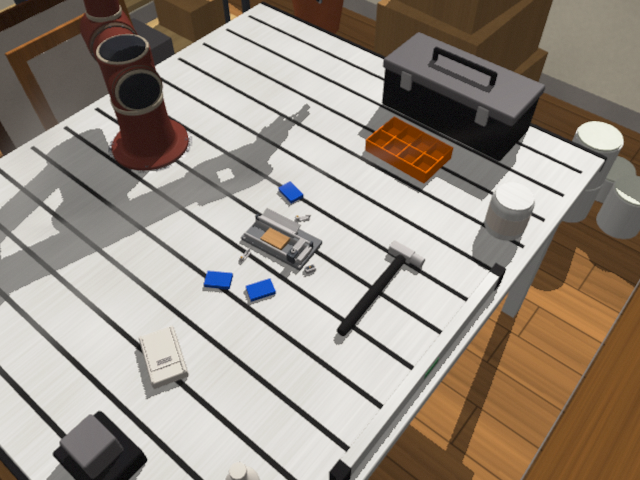

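The only wooden block is the tan one in the jig channel at top (335,278), scene (275,238). The look-alikes are the blue ones at top (392,247), (412,291) and (266,316), so I choose the oak one. Push direction is roughly up in the top view, with the thumb plate on the left. Next I work out a rough pose for a wrist look.

```bash
cat > h.py <<'E'
from station import *
import numpy as np, cv2
from scipy.spatial.transform import Rotation as R
def ray(n,uv,z,obs=None):
    c=get_calibration(n);K=c["intrinsics"];
    if n=="wrist":
        T=np.eye(4);T[:3,:3]=R.from_rotvec(obs["tool_rot"]).as_matrix();T[:3,3]=obs["tool_pos"];W=T@c["tool_from_camera"]
    else: W=np.array(c["world_from_camera"])
    d=np.linalg.inv(K)@[uv[0],uv[1],1]; d=W[:3,:3]@[d[0],-d[1],-d[2]]
    return W[:3,3]+d*(z-W[2,3])/d[2]
def proj(n,P,obs=None):
    c=get_calibration(n);K=np.array(c["intrinsics"])
    if n=="wrist":
        T=np.eye(4);T[:3,:3]=R.from_rotvec(obs["tool_rot"]).as_matrix();T[:3,3]=obs["tool_pos"];W=T@c["tool_from_camera"]
    else: W=np.array(c["world_from_camera"])
    p=(np.atleast_2d(P)-W[:3,3])@W[:3,:3]; p=p*[1,-1,-1]; q=p@K.T
    return q[:,:2]/q[:,2:]
def toolR(yaw): # tool down, tool x along -jig x
    c,s=np.cos(yaw),np.sin(yaw)
    x=np.array([-c,-s,0]);z=np.array([0,0,-1.]);return np.stack([x,np.cross(z,x),z],1)
def move(p,yaw,o=None):
    o=o or get_obs();r=R.from_rotvec(o["tool_rot"]).as_matrix()
    print("offset",np.round(r.T@(np.array(p)-o["tool_pos"]),4),"twist",np.round(np.degrees(R.from_matrix(r.T@toolR(yaw)).as_rotvec()),2))
E
python3 - <<'E'
from h import *
for uv,z in [((303,237),.012),((314,318),.012),((351,233),.012),((358,312),.012),((335,278),.024)]: print(uv,ray("top",uv,z).round(3))
a=ray("top",(303,237),.012);b=ray("top",(314,318),.012);d=a-b;yaw=np.arctan2(d[1],d[0]);print(yaw,np.linalg.norm(d))
blk=ray("top",(335,278),.024)
p=[blk[0]-.01,blk[1]+.0,.21]
move(p,yaw);print(p)
E
```

```text
(303, 237) [0.603 0.025 0.012]
(314, 318) [0.428 0.001 0.012]
(351, 233) [ 0.612 -0.08   0.012]
(358, 312) [ 0.44  -0.093  0.012]
(335, 278) [ 0.512 -0.043  0.024]
0.13655159378636927 0.17692478778660303
offset [-0.4946 -0.527   0.021 ] twist [ -0.1   -0.04 -23.91]
[np.float64(0.5020883482698256), np.float64(-0.04346891067784033), 0.21]
```

```bash
python3 -m crank '[{"offset":[-0.495,-0.527,0.02],"twist":[0,0,-24]},{"offset":[-0.495,-0.527,0.02],"twist":[0,0,-24]},{"offset":[-0.495,-0.527,0.02],"twist":[0,0,-24]},{"offset":[-0.495,-0.527,0.02],"twist":[0,0,-24]},{"offset":[-0.495,-0.527,0.02],"twist":[0,0,-24]},{"offset":[-0.495,-0.527,0.02],"twist":[0,0,-24]},{"offset":[-0.495,-0.527,0.02],"twist":[0,0,-24]},{"offset":[-0.495,-0.527,0.02],"twist":[0,0,-24]},{"offset":[-0.495,-0.527,0.02],"twist":[0,0,-24]},{"offset":[-0.495,-0.527,0.02],"twist":[0,0,-24]},{"offset":[-0.495,-0.527,0.02],"twist":[0,0,-24]},{"offset":[-0.495,-0.527,0.02],"twist":[0,0,-24]},{"offset":[-0.495,-0.527,0.02],"twist":[0,0,-24]},{"offset":[-0.495,-0.527,0.02],"twist":[0,0,-24]},{"offset":[-0.495,-0.527,0.02],"twist":[0,0,-24]},{"offset":[-0.495,-0.527,0.02],"twist":[0,0,-24]}]' 0.43 20
python3 - <<'E'
from h import *
import json
o=get_obs();im=get_image("wrist");print({k:np.round(o[k],3).tolist() for k in("t","tool_pos","tool_rot","contact_force","opening")})
cv2.imwrite("pics/w1.png",im[:,:,::-1])
json.dump({k:np.asarray(v).tolist() for k,v in o.items()},open("o1.json","w"))
E
```

```text
t: 2.1
tool_pos: [0.5025, -0.0421, 0.2114]
tool_rot: [-0.219, 3.134, -0.0]
contact_force: [-0.5, 0.7, 0.7]
opening: 0.0369
grip_force: 0.0
{'t': 2.1, 'tool_pos': [0.503, -0.042, 0.211], 'tool_rot': [-0.219, 3.134, -0.0], 'contact_force': [-0.466, 0.664, 0.702], 'opening': 0.037}
```

View pics/w1.png

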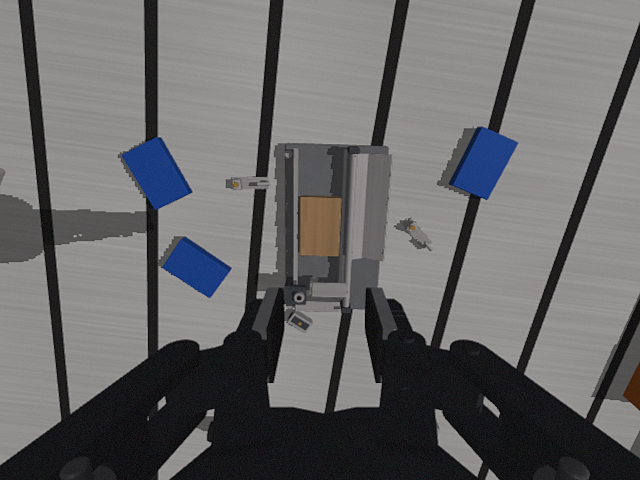

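The wrist view shows the jig with the oak block at (320,226), plate on the right (368,205), jaw (327,288), bridge (299,297), sharpener (299,320), hooks (247,184) and (413,233). I take a close crop to confirm the choice and pick features.

```bash
python3 - <<'E'
import cv2
im=cv2.imread("pics/w1.png")[135:335,230:430]
im=cv2.resize(im,None,fx=3,fy=3,interpolation=cv2.INTER_CUBIC)
for i in range(0,200,20):
    cv2.putText(im,str(230+i),(i*3,8),0,.3,(0,0,255)); cv2.putText(im,str(135+i),(0,i*3+4),0,.3,(0,0,255))
cv2.imwrite("pics/w1c.png",im)
E
```

```text
(no output)
```

View pics/w1c.png

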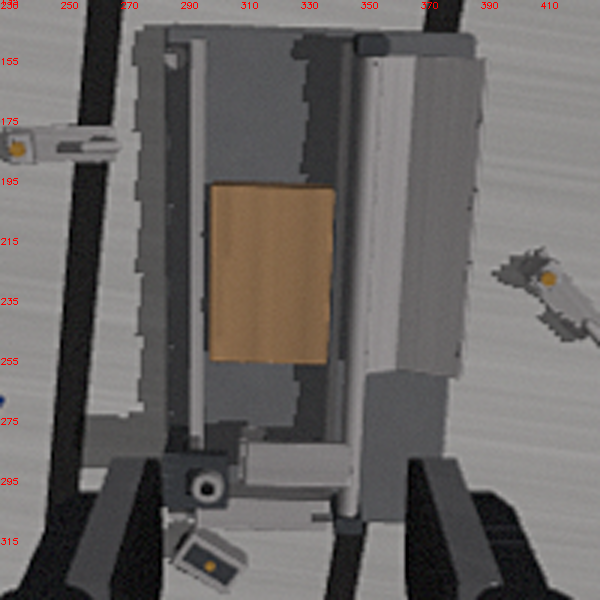

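The close crop confirms wood: corners of its top at (300,196), (341,197), (339,256), (300,255). Now fit the jig pose.

```bash
cat > fit.py <<'E'
from h import *
import json
from scipy.optimize import least_squares
o=json.load(open("o1.json"))
pts=[((285,144),(-135,-35,12)),((388,146),(-135,65,12)),((354,149.7),(-128,30,33)),((345.7,307),(28,30,30)),((299,297.7),(12,-22,42)),((379,268),(None,65,12))]
def J(s,p): c,q=np.cos(s[2]),np.sin(s[2]);p=np.array(p)/1000;return np.array([s[0]+c*p[0]-q*p[1],s[1]+q*p[0]+c*p[1],p[2]])
def inv(s,P): c,q=np.cos(s[2]),np.sin(s[2]);d=P[:2]-np.array(s[:2]);return np.array([c*d[0]+q*d[1],-q*d[0]+c*d[1]])*1000
def res(s):
    r=[]
    for uv,p in pts:
        e=inv(s,ray("wrist",uv,p[2]/1000,o))-[p[0] or 0,p[1]]
        r+= [e[1]] if p[0] is None else list(e)
    return r
f=least_squares(res,[.57,-.05,.1],x_scale=[.01,.01,.01]);s=f.x
if __name__=="__main__":
    print(s.round(4),np.round(f.fun,1))
    for uv in [(300.3,196.3),(341,197.3),(339,255.7),(300,255)]: print("blk",inv(s,ray("wrist",uv,.024,o)).round(1))
    print("plate end",inv(s,ray("wrist",(381.7,260),.026,o)).round(1))
    np.savetxt("jig.txt",s)
E
python3 fit.py
```

```text
[ 0.5714 -0.0382  0.1229] [ 1.1  1.   1.3 -0.8 -2.6  0.1  0.1 -1.6  0.2  2.8 -1.5]
blk [-86.1 -18.8]
blk [-85.8  20.3]
blk [-26.3  20.1]
blk [-26.3 -19.3]
plate end [-23.1  63.2]
```

```bash
python3 - <<'E'
from fit import *
P=J(s,(-102,26,60));print(P);move(P,s[2])
E
```

```text
[ 0.46700688 -0.02486576  0.06      ]
offset [0.0328 0.0221 0.1514] twist [-0.    0.02  0.95]
```

```bash
python3 -m crank '[{"offset":[0.033,0.022,0.05],"twist":[0,0,1]},{"offset":[0.033,0.022,0.1],"twist":[0,0,1]},{"offset":[0.033,0.022,0.151],"twist":[0,0,1]},{"offset":[0.033,0.022,0.151],"twist":[0,0,1]},{"offset":[0.033,0.022,0.151],"twist":[0,0,1]}]'
python3 - <<'E'
from fit import *
o=get_obs();im=get_image("wrist");cv2.imwrite("pics/w2.png",im[:,:,::-1])
print(inv(s,o["tool_pos"]),o["tool_pos"],o["contact_force"])
json.dump({k:np.asarray(v).tolist() for k,v in o.items()},open("o2.json","w"))
E
```

```text
t: 2.78
tool_pos: [0.4684, -0.0259, 0.0623]
tool_rot: [-0.19, 3.133, -0.001]
contact_force: [0.9, -0.1, 0.1]
opening: 0.0368
grip_force: 0.0
[-100.74369852   24.83169864] [ 0.46840071 -0.02587617  0.06229077] [ 0.86003264 -0.05358632  0.09091495]
```

View pics/w2.png

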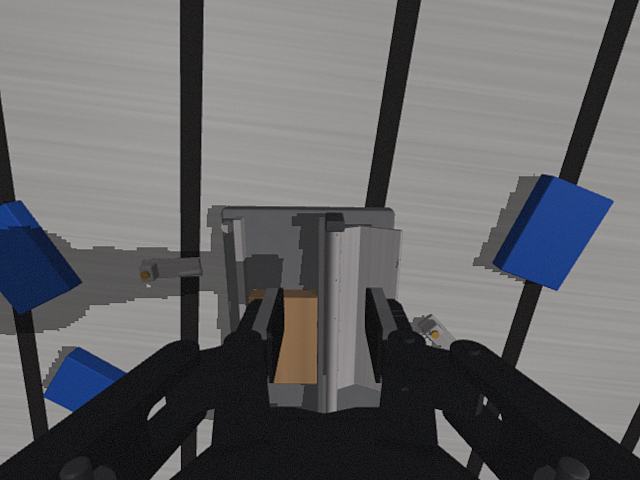

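The fingers hang astride the rod (334,219), with the left one over the channel just behind the block's rear edge (~row 290) and the right one over the plate. I check with the second view's base corners (222,208) and (393,210).

```bash
python3 - <<'E'
from fit import *
o=json.load(open("o2.json"))
for uv,z in [((222,208),.012),((393,210),.012),((334,219),.033),((252,291),.024),((316,291),.024)]: print(inv(s,ray("wrist",uv,z,o)).round(1))
move(J(s,(-103,26.5,26)),s[2])
E
```

```text
[-135.5  -33.1]
[-134.2   63.7]
[-134.2   29.8]
[-89.7 -16.6]
[-89.7  20. ]
offset [0.0032 0.002  0.0371] twist [-0.09  0.25 -0.11]
```

```bash
python3 -m crank '[{"offset":[0.005,0.002,0.018],"twist":[0,0,0]},{"offset":[0.005,0.002,0.035],"twist":[0,0,0]},{"offset":[0.005,0.002,0.035],"twist":[0,0,0]},{"offset":[0.005,0.002,0.035],"twist":[0,0,0]}]'
python3 -m crank '[{"offset":[0,0,0.002],"twist":[0,0,0]},{"offset":[0,0,0.004],"twist":[0,0,0]},{"offset":[0,0,0.004],"twist":[0,0,0]}]'
python3 -m crank '[{"offset":[0,0,0.002],"twist":[0,0,0]},{"offset":[0,0,0.004],"twist":[0,0,0]},{"offset":[0,0,0.004],"twist":[0,0,0]}]'
```

```text
t: 3.32
tool_pos: [0.4617, -0.0244, 0.0251]
tool_rot: [0.189, -3.135, -0.0]
contact_force: [-0.5, -0.4, 0.3]
opening: 0.0371
grip_force: 0.0
t: 3.7
tool_pos: [0.4623, -0.0246, 0.0219]
tool_rot: [-0.189, 3.135, -0.0]
contact_force: [-0.9, -0.3, 4.1]
opening: 0.0366
grip_force: 2.0
t: 4.08
tool_pos: [0.4625, -0.0253, 0.0183]
tool_rot: [-0.19, 3.135, -0.003]
contact_force: [-2.8, -3.5, 7.4]
opening: 0.0368
grip_force: 4.0
```

```bash
python3 -m crank '[{"offset":[0,0,0.001],"twist":[0,0,0]},{"offset":[0,0,0.002],"twist":[0,0,0]},{"offset":[0,0,0.002],"twist":[0,0,0]}]'
python3 - <<'E'
from fit import *
o=get_obs();im=get_image("wrist");cv2.imwrite("pics/w3.png",im[180:420,200:440,::-1].repeat(2,0).repeat(2,1))
print(inv(s,o["tool_pos"]),o["tool_pos"],o["contact_force"],o["wrist_torque"])
E
```

```text
t: 4.45
tool_pos: [0.4628, -0.0256, 0.0168]
tool_rot: [-0.19, 3.135, -0.004]
contact_force: [-3.2, -3.5, 10.1]
opening: 0.0365
grip_force: 4.9
[-106.25277596   25.81216976] [ 0.46281338 -0.02557749  0.0167543 ] [-3.16800833 -3.50361362 10.10570475] [-0.50309903  0.52369485  0.07560865]
```

View pics/w3.png

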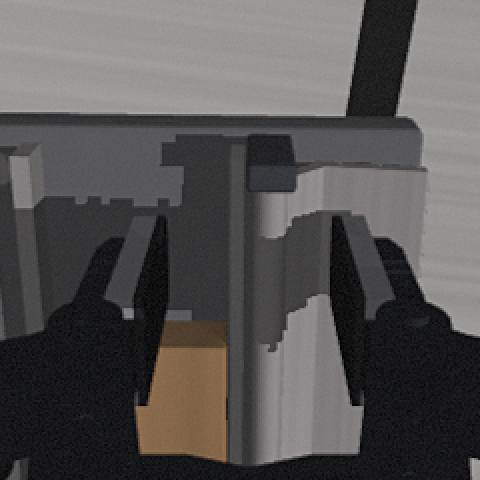

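```bash
python3 - <<'E'
from fit import *
o=get_obs()
for uv,z in [((307,353.5),.024),((307,341),.012),((411,264),.016),((411,264),.02),((362,262.5),.02)]: print(inv(s,ray("wrist",uv,z,o)).round(1))
T=R.from_rotvec(o["tool_rot"])
for d in [(.011,-.0185,0),(-.011,-.0185,0),(.011,.0185,0),(-.011,.0185,0)]:
    p=proj("wrist",T.apply(d)+o["tool_pos"],o)[0]; print(d,p,(p-[200,180])*2)
for off in [(.038,-.128,'y63.5')]: pass
# predicted outer plate corner for clip angles
for a in [0,.2,.3,.4]:
    t=.4-a
    for r in [8.5,33.5]:
        # rotate level-plate point about rod (y30,z27)
        y,z=r,-11.
        Y=30+y*np.cos(t)-z*np.sin(t);Z=27+y*np.sin(t)+z*np.cos(t)
        p=proj("wrist",J(s,(-128,Y,Z)),o)[0];print(a,r,round(Y,1),round(Z,1),((p-[200,180])*2).round())
E
```

```text
[-85.8  17.9]
[-84.4  17.3]
[-126.1   64.1]
[-127.7   63. ]
[-128.4   42. ]
(0.011, -0.0185, 0) [283.03553369 283.30080402] [166.07106737 206.60160804]
(-0.011, -0.0185, 0) [284.67551076 326.71187226] [169.35102152 293.42374452]
(0.011, 0.0185, 0) [365.75245738 283.31993245] [331.50491476 206.63986489]
(-0.011, 0.0185, 0) [364.08856843 326.73452238] [328.17713686 293.46904476]
0 8.5 42.1 20.2 [325. 167.]
0 33.5 65.1 29.9 [444. 184.]
0.2 8.5 40.5 17.9 [316. 163.]
0.2 33.5 65.0 22.9 [435. 172.]
0.3 8.5 39.6 16.9 [311. 162.]
0.3 33.5 64.4 19.4 [428. 166.]
0.4 8.5 38.5 16.0 [306. 160.]
0.4 33.5 63.5 16.0 [420. 160.]
```

```bash
python3 -m crank '[{"offset":[0,0,0.001],"twist":[0,0,0]},{"offset":[0,0,0.001],"twist":[0,0,0]}]'
python3 -m crank '[{"offset":[0,0,0.001],"twist":[0,0,0]},{"offset":[0,0,0.001],"twist":[0,0,0]}]'
python3 - <<'E'
from fit import *
o=get_obs();im=get_image("scene");im=im[200:280,230:340,::-1];cv2.imwrite("pics/s4.png",cv2.resize(im,None,fx=6,fy=6,interpolation=2))
print(inv(s,o["tool_pos"]))
E
```

```text
t: 4.75
tool_pos: [0.4631, -0.0257, 0.0161]
tool_rot: [-0.19, 3.134, -0.005]
contact_force: [-3.6, -4.5, 10.6]
opening: 0.0367
grip_force: 5.4
t: 5.0
tool_pos: [0.4634, -0.0258, 0.0154]
tool_rot: [-0.19, 3.134, -0.005]
contact_force: [-3.8, -5.2, 11.8]
opening: 0.0367
grip_force: 5.9
[-105.70191398   25.5118993 ]
```

View pics/s4.png

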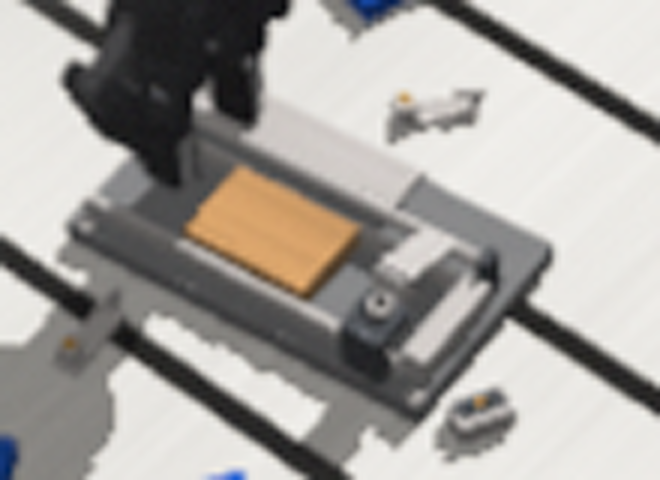

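The scene crop shows the plate (330,150) nearly down, the jaw (415,255) raised, and the channel finger (175,180) behind the block. I press until the hard stop shows in the force.

```bash
python3 -m crank '[{"offset":[0,0,0.001],"twist":[0,0,0]},{"offset":[0,0,0.001],"twist":[0,0,0]}]'
python3 -m crank '[{"offset":[0,0,0.001],"twist":[0,0,0]},{"offset":[0,0,0.001],"twist":[0,0,0]}]'
```

```text
t: 5.3
tool_pos: [0.4636, -0.0259, 0.0147]
tool_rot: [-0.19, 3.133, -0.005]
contact_force: [-3.6, -5.6, 13.7]
opening: 0.0369
grip_force: 6.8
t: 5.55
tool_pos: [0.4638, -0.026, 0.0144]
tool_rot: [-0.191, 3.134, -0.005]
contact_force: [-5.5, -4.5, 18.2]
opening: 0.0366
grip_force: 9.2
```

Hard stop reached (18 N). Now push along the channel.

```bash
python3 -m crank '[{"offset":[-0.002,0,0],"twist":[0,0,0]},{"offset":[-0.004,0,0],"twist":[0,0,0]},{"offset":[-0.006,0,0],"twist":[0,0,0]},{"offset":[-0.008,0,0],"twist":[0,0,0]},{"offset":[-0.01,0,0],"twist":[0,0,0]},{"offset":[-0.012,0,0],"twist":[0,0,0]},{"offset":[-0.014,0,0],"twist":[0,0,0]},{"offset":[-0.016,0,0],"twist":[0,0,0]},{"offset":[-0.018,0,0],"twist":[0,0,0]},{"offset":[-0.02,0,0],"twist":[0,0,0]}]'
python3 -m crank '[{"offset":[-0.002,0,0],"twist":[0,0,0]},{"offset":[-0.004,0,0],"twist":[0,0,0]},{"offset":[-0.006,0,0],"twist":[0,0,0]},{"offset":[-0.008,0,0],"twist":[0,0,0]},{"offset":[-0.01,0,0],"twist":[0,0,0]}]'
python3 - <<'E'
from fit import *
o=get_obs();print(inv(s,o["tool_pos"]))
im=get_image("scene");im=im[200:280,230:340,::-1];cv2.imwrite("pics/s5.png",cv2.resize(im,None,fx=6,fy=6,interpolation=2))
E
```

```text
t: 6.8
tool_pos: [0.4831, -0.0225, 0.0144]
tool_rot: [-0.19, 3.135, -0.001]
contact_force: [-9.6, -1.6, 20.5]
opening: 0.037
grip_force: 10.2
t: 7.42
tool_pos: [0.4931, -0.0213, 0.0144]
tool_rot: [-0.19, 3.135, -0.001]
contact_force: [-9.1, -1.4, 20.3]
opening: 0.0368
grip_force: 10.4
[-75.68797104  26.3728163 ]
```

View pics/s5.png

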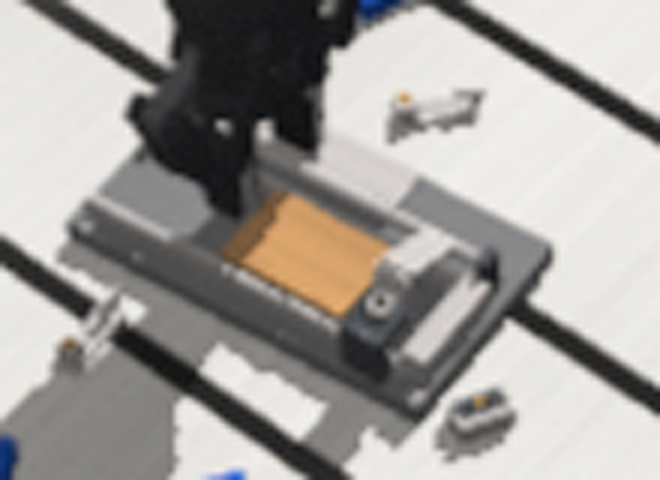

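The block moves freely and its front now reaches the jaw (380,260). Continue.

```bash
python3 -m crank '[{"offset":[-0.002,0,0],"twist":[0,0,0]},{"offset":[-0.004,0,0],"twist":[0,0,0]},{"offset":[-0.006,0,0],"twist":[0,0,0]},{"offset":[-0.008,0,0],"twist":[0,0,0]},{"offset":[-0.01,0,0],"twist":[0,0,0]},{"offset":[-0.012,0,0],"twist":[0,0,0]},{"offset":[-0.014,0,0],"twist":[0,0,0]},{"offset":[-0.016,0,0],"twist":[0,0,0]},{"offset":[-0.018,0,0],"twist":[0,0,0]},{"offset":[-0.02,0,0],"twist":[0,0,0]},{"offset":[-0.022,0,0],"twist":[0,0,0]},{"offset":[-0.024,0,0],"twist":[0,0,0]}]'
python3 -m crank '[{"offset":[-0.001,0,0],"twist":[0,0,0]},{"offset":[-0.002,0,0],"twist":[0,0,0]}]'
python3 -m crank '[{"offset":[-0.001,0,0],"twist":[0,0,0]},{"offset":[-0.002,0,0],"twist":[0,0,0]}]'
```

```text
t: 8.98
tool_pos: [0.5168, -0.0183, 0.0145]
tool_rot: [-0.19, 3.135, -0.001]
contact_force: [-6.5, -1.0, 19.2]
opening: 0.0367
grip_force: 10.2
t: 9.22
tool_pos: [0.5187, -0.0181, 0.0145]
tool_rot: [-0.19, 3.135, -0.001]
contact_force: [-7.1, -0.7, 20.6]
opening: 0.0371
grip_force: 10.1
t: 9.48
tool_pos: [0.5206, -0.0179, 0.0145]
tool_rot: [-0.19, 3.135, -0.001]
contact_force: [-6.6, -1.1, 18.8]
opening: 0.0368
grip_force: 9.8
```

```bash
for i in 1; do :; done; python3 -m crank '[{"offset":[-0.001,0,0],"twist":[0,0,0]},{"offset":[-0.002,0,0],"twist":[0,0,0]}]'
python3 -m crank '[{"offset":[-0.001,0,0],"twist":[0,0,0]},{"offset":[-0.002,0,0],"twist":[0,0,0]}]'
```

```text
t: 9.72
tool_pos: [0.5224, -0.0177, 0.0146]
tool_rot: [0.19, -3.136, 0.001]
contact_force: [-10.0, -1.1, 20.5]
opening: 0.0366
grip_force: 11.2
t: 9.98
tool_pos: [0.5225, -0.0176, 0.0144]
tool_rot: [0.19, -3.13, 0.001]
contact_force: [-17.9, -2.1, 29.6]
opening: 0.0366
grip_force: 15.8
```

The force jump at jig x ≈ −46 mm (expected −47) means the block is home. Back off slightly, let the clip rise gently, then move up.

```bash
python3 -m crank '[{"offset":[0.002,0,0],"twist":[0,0,0]},{"offset":[0.004,0,0],"twist":[0,0,0]},{"offset":[0.006,0,0],"twist":[0,0,0]},{"offset":[0.006,0,-0.002],"twist":[0,0,0]},{"offset":[0.006,0,-0.004],"twist":[0,0,0]},{"offset":[0.006,0,-0.006],"twist":[0,0,0]},{"offset":[0.006,0,-0.008],"twist":[0,0,0]},{"offset":[0.006,0,-0.011],"twist":[0,0,0]},{"offset":[0.006,0,-0.015],"twist":[0,0,0]},{"offset":[0.006,0,-0.02],"twist":[0,0,0]},{"offset":[0.006,0,-0.04],"twist":[0,0,0]},{"offset":[0.006,0,-0.08],"twist":[0,0,0]},{"offset":[0.05,0,-0.14],"twist":[0,0,0]},{"offset":[0.08,0,-0.19],"twist":[0,0,0]},{"offset":[0.08,0,-0.19],"twist":[0,0,0]},{"offset":[0.08,0,-0.19],"twist":[0,0,0]}]'
python3 - <<'E'
from fit import *
o=get_obs();im=get_image("wrist")
json.dump({k:np.asarray(v).tolist() for k,v in o.items()},open("o6.json","w"))
cv2.imwrite("pics/w6.png",np.vstack([cv2.resize(im[140:340,230:430,::-1],(600,600))]))
im=get_image("scene");cv2.imwrite("pics/s6.png",cv2.resize(im[200:280,230:340,::-1],None,fx=6,fy=6,interpolation=2))
print(o["t"],inv(s,o["tool_pos"]))
E
```

```text
t: 11.98
tool_pos: [0.4441, -0.0266, 0.2018]
tool_rot: [-0.189, 3.134, -0.001]
contact_force: [-0.3, 0.2, -0.3]
opening: 0.0366
grip_force: 0.0
11.975 [-124.9624341   27.076084 ]
```

View pics/w6.png

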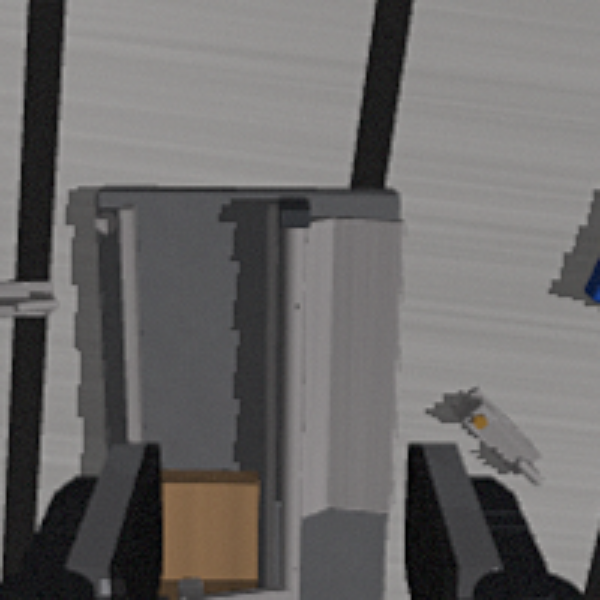

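View pics/s6.png

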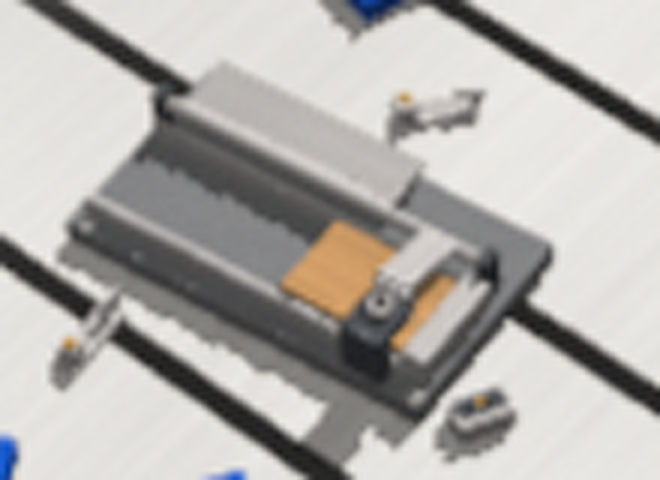

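The block's front is against the end stop (430,310), the jaw is down on it, and the hooks and sharpener haven't moved. A quick numeric check, then hand in.

```bash
python3 - <<'E'
from fit import *
o=json.load(open("o6.json"))
x=[inv(s,ray("wrist",(300,140+r/3),z,o))[0].round(1) for r,z in((482,.024),(472,.012))];x.append(inv(s,ray("wrist",(310,140+190/3),.012,o))[0].round(1));print(x)
if abs(np.mean(x[:2])+36)<4: print(finish_job())
E
```

```text
[np.float64(-36.5), np.float64(-34.2), np.float64(-135.0)]
the job is handed in; nothing more can be done
None
```

The oak block is loaded: it is fully home against the end stop, the clip's jaw is back down clamping it, and the arm is clear. The job is handed in at about 12 s.

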